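# Seat the bayonet filter cell on the upward-looking camera and hold it home

### The job

The bench camera that looks upward takes the middle-sized one of the three black knurled filter cells standing on the yellow mat. Pick up that cell, set it upright over the camera's spigot, turn it until its hidden keyways drop over the four brass pins, then push it down fully home against the spring-loaded orange seat, and finish while the gripper is still gripping the cell and holding it pushed home. Leave the other two cells, the red dust cap and the screwdriver where they are.

Things in the scene. Friction and masses are not known exactly. Their poses are not given: they have to be found in the camera images.
- cell_medium: The cell to fit: black knurled round cap, 50 mm outside diameter, 40 mm high, 63 to 126 g, closed on top by an amber window, open below. Origin at the centre of its underside, z up. Bore 31 mm wide, 36 mm deep, with four keyways 7.5 mm wide, 90 degrees apart, running up from the lower rim; nothing outside shows where they are and their angle to the body's axes is not given.
- cell_grip (a point): Point on the axis of the middle-sized cell 25 mm above its underside: the height at which to grip it across its diameter.
- cell_small: Look-alike, 42 mm outside diameter, 40 mm high, bore too small for the spigot. Origin at the centre of its underside. Leave in place. The three cells stand on the fixed yellow mat (180 x 200 mm, 3 mm thick), in any order, their axes at least 105 mm apart.
- cell_large: Look-alike, 58 mm outside diameter, 40 mm high, bore too wide for the pins to engage. Origin at the centre of its underside. Leave in place.
- mount: The upward-looking camera, fixed to the bench: grey housing 90 x 90 mm, 35 mm high, an upright steel spigot on the centre of its top. Origin on the spigot axis at the bench surface, z up. Spigot 28 mm in diameter, its top 69 mm above the bench, the upper 5 mm tapered to 20 mm. Four brass pins, 5 mm thick, stick out of it sideways along this body's x and y axes, to a radius of 19 mm.
- spigot_top (a point): Centre of the top of the spigot, 69 mm above the bench; the cell goes over it from above.
- pin_level (a point): Point on the spigot axis level with the upper sides of the pins, 59.5 mm above the bench. The rim of an unaligned cell rests here; turning it by at most 90 degrees either way finds the keyways, which drop over the pins within about 4 degrees either side of true. It then falls freely 14.5 mm to the seat.
- seat (a joint): Orange spring-loaded seat, a disc of 58 mm diameter around the spigot below the pins: 0 when up (top face 45 mm above the bench), grows as it is pushed down, 0.008 m at its hard stop, where the underside of a seated cell is 37 mm above the bench. The spring pushes up with about 3.5 N at the top and 8.5 N at the stop, so a cell that is let go rises again.
- dust_cap: Red dust cap, 40 mm diameter, 12 mm high, lying on the bench between the mat and the far side of the camera. Origin at the centre of its underside. Bystander.
- screwdriver: Screwdriver 190 mm long, lying on the bench beyond the camera. Bystander.
There are look-alikes about, which are no part of the job. Of the things shaped like the mount, the grey one is meant.

How it is judged:
On the way, in this order (a step that is already met when the one before it is completed fails the run):
1. the middle-sized cell is lifted clear of the mat (height (world z) of cell_medium above 0.03 m), for 0.1 s.
2. the cell has dropped over the pins and presses the seat down (horizontal distance between cell_medium and mount below 0.004 m and z of cell_medium in the frame of mount below 0.04 m and value of joint seat above 0.0055 m), for 0.2 s.
At the end, for the whole second after the job is handed in: The middle-sized cell is upright on the spigot (axes within 4 mm, tilt under 0.1 rad), underside under 40 mm above the bench, pressing the mount with over 3 N, the seat down over 5.5 of its 8 mm, the fingers still holding the cell (over 2 N), and it is at rest (all of step 2 and angle between cell_medium's own z axis and vertical below 0.1 rad and contact force between the fingers and cell_medium above 2 N and contact force between cell_medium and mount above 3 N and linear speed of cell_medium below 0.01 m/s); the arm keeps its last pose, push and grip.
It fails at once if another cell was disturbed (moved over 20 mm) (distance of any of cell_small, cell_large from where it was at the start of the episode above 0.02 m).
It fails at once if the dust cap or the screwdriver was disturbed (moved over 30 mm) (distance of any of dust_cap, screwdriver from where it was at the start of the episode above 0.03 m).
It also fails if it takes over 56 s, if anything falls off the work surface, if the arm or the gripper's body presses on something with over 40 N, if the wrist force passes 120 N, or if a joint passes its speed limit or range.

### The arm

A 6-joint arm with a two-finger parallel gripper is mounted at the origin on the work surface. World frame = base frame: x ahead of the robot, y to its left, z up, the work surface at z = 0. Lengths are in m, angles in rad, forces in N, time in s.
With the tool pointing down it reaches from about 0.35 to 0.8 m from the base axis. Payload 7.3 kg.
Tool frame: the origin (TCP) lies at the very end of the fingers, on their centre line; the grasp point (between the pads) lies 19 mm behind it (ctrl.grasp_offset is the distance from the TCP to the grasp point, in m); x points along the fingers, y is the direction in which the jaws open and shut, and the axes are right-handed (so a half turn about x gives the same grasp; the last joint's range is limited). The gripper opens to 85 mm and grips with 20 to 120 N. Pads are 22 mm wide; open, the fingers measure 114 mm over their backs; the gripper's body (76 mm by 85 mm) begins 54 mm behind the grasp point. The pads swing forward as they close: fully open they stand 13 mm farther back than shut.
Start: joints at [1.116, 0.342, 1.524, -0, 1.275, -0.146], TCP at [0.16, 0.5, 0.205] pointing down, gripper open.
Joint ranges: [-2.53, 2.53], [-0.77, 2.02], [0.04, 2.7], [-1, 4.14], [0.28, 2.66], [-3.11, 3.11]. Speed limits (rad/s): [2.57, 2.57, 3.14, 3.14, 3.14, 3.14].

### API

Orientations are given as a unit quaternion [w, x, y, z].
In Python, from cell import ctrl gives the robot as it stands.
- The arm moves only by the tool step_arm, never from a script. Its argument "deltas" is a list of rows, each an object with "xyz": the shift along the world's x, y, z in cm, a list of three; "spin": the turn about the world's z in rad. In form: [{"xyz": [tx, ty, tz], "spin": spin}, ...]. A call has 1 to 12 rows; each row is the pose to reach, as a shift and turn from the pose commanded when the call began; what a row does not reach only later rows make up. A row lasts 1/12 s, in which the tool goes at most 41.7 mm and 7.16 degrees, less where a joint would pass 70% of its speed; a pose out of reach is approached as far as the arm can. A call with a gripper value outside its range is refused whole. "gripper" is the opening in per cent of the stroke, from 0 (shut) to 100 (fully open), set as the call begins (left out, the last holds). The fingers move at their own pace and stop on an object; "force" is the grip in N (left out, the last holds). Time passes only in rows, so rows that repeat a pose let the fingers close. It gives the time, the measured TCP pose, the force and the opening at its end, in the units of the state.
- ctrl.state(): the state, without advancing time (a new reading comes with each control period).
- ctrl.read_camera(name): name is "side" or "top"; returns the picture (420x560x3 uint8, blue, green, red); there is no depth.
- ctrl.camera_model(name): a dict with "fx", "fy", "cx", "cy" (pixels), "pose" (4x4, takes a point from camera to world coordinates). Camera axes: x right, y up, looking along -z (the intrinsics and any distortion apply to the point x, -y, -z); pixel columns grow to the right and rows downward; lengths in m; the calibration is good to about 2 mm. A picture is of the moment at which its call begins. camera_model takes no time and is no camera call.
- ctrl.job_done(): hands the job in, once; it reports no verdict.
Trained networks look in the newest picture that a camera, given by its name, has taken for a name from the list of things; names that differ only in an ending like _2 or _b are one class to them, and where a whole thing is asked for, a point or a joint stands for the part that bears it (a point fixed in the world has none). Each returns a list of dicts, best first, with "confidence" (0 to 1); they miss things now and then, are a little off and sometimes report something else, mostly with a low value. They report only what shows in the picture. A call takes as long as a camera call. They do not tell look-alikes from the thing itself.
- ctrl.masks_of(name, camera): "mask" (420x560 bool, what is visible of it) and "box" ([left, top, right, bottom] in pixels, round what is visible of it).
The state is a dict: "clock": time; "joint_pos": joint angles; "joint_vel": joint speeds; "joint_efforts": joint torques, N m; "tool_pos": TCP position; "tool_rot": TCP orientation; "ft_force": force on the tool from outside, world axes, zero at the start; "moment": the same for the moment, N m; "gripper_width": opening from 0.0 (shut) to 1.0 (fully open).
Only numpy, scipy, OpenCV 4.12 (cv2) and the standard library are available. Lean on these libraries where they do the work, as an engineer would, in place of code of your own. Each camera call takes 0.05 s, during which the arm holds its last target.

## Working session

There is one attempt and no reset: what is moved stays moved. The work goes in short steps, Python scripts to look and compute and a tool call to move; the robot and the scene stay as the last step left them, time stands still between calls to the robot, and variables do not carry over. Pictures are saved under pics/ and viewed, and the job is handed in when it is done.

Besides the shell and the picture viewer there is one more tool, called after ">>>" by a JSON object that holds its "method" and its "body", one argument or row to a line. step_arm: Moves the arm, as the interface text tells. Its arguments: {"type":"object","properties":{"deltas":{"type":"array"},"gripper":{"type":"number"},"force":{"type":"number"}},"required":["deltas"]}

```bash
mkdir -p pics
python3 - <<'E'
from cell import ctrl
import cv2
print(ctrl.state())
for n in("side","top"):
    cv2.imwrite(f"pics/{n}0.png",ctrl.read_camera(n)); m=ctrl.camera_model(n); print(n,m)
E
```

```text
{'clock': 0.0, 'joint_pos': array([ 1.11598803e+00,  3.42775095e-01,  1.52502297e+00, -1.58452890e-05,
        1.27538469e+00, -1.46003157e-01]), 'joint_vel': array([-0.0002146 ,  0.00050453, -0.00066102, -0.00036616, -0.00088358,
        0.00025671]), 'joint_efforts': array([-1.32806585e-03, -4.33683443e+01, -2.46004289e+01, -3.33426788e-04,
        7.91754748e-03, -2.97037275e-06]), 'tool_pos': array([0.15934819, 0.49977121, 0.20469673]), 'tool_rot': array([ 0.69853354,  0.10820557,  0.69885601, -0.10928276]), 'ft_force': array([-0.36977345,  0.29147089, -0.80458614]), 'moment': array([-0.01318807,  0.00060391,  0.02822842]), 'gripper_width': 1.002061518320667}
side {'fx': 476.2424845384038, 'fy': 476.2424845384038, 'cx': 277.9248713197023, 'cy': 210.73228436604958, 'pose': array([[-0.94870775,  0.20725133, -0.23874776,  0.37681665],
       [-0.31526175, -0.56345067,  0.7636317 ,  0.71772935],
       [ 0.0237411 ,  0.79973135,  0.59988843,  0.60819442],
       [ 0.        ,  0.        ,  0.        ,  1.        ]])}
top {'fx': 524.965827502102, 'fy': 524.965827502102, 'cx': 280.25831492856673, 'cy': 208.39925879877342, 'pose': array([[-0.01371377,  0.99767245, -0.06679537,  0.54446024],
       [-0.99977033, -0.01258104,  0.01734946,  0.01891858],
       [ 0.01646872,  0.06701796,  0.99761585,  1.14178319],
       [ 0.        ,  0.        ,  0.        ,  1.        ]])}
```

View pics/side0.png

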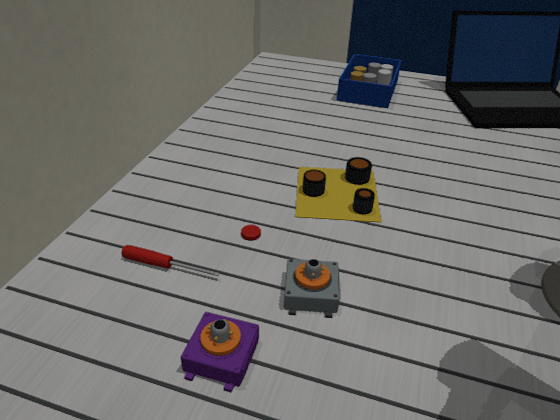

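View pics/top0.png

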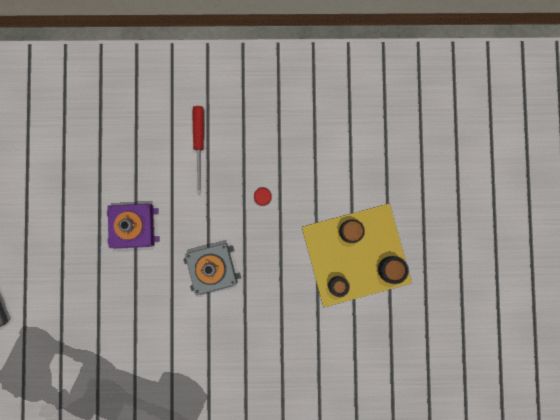

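```bash
cat > h.py <<'E'
from cell import ctrl
import numpy as np, cv2
from scipy.optimize import least_squares
M={n:ctrl.camera_model(n) for n in("side","top")}
def proj(n,P):
    m=M[n];T=np.linalg.inv(m["pose"]);p=np.atleast_2d(P)@T[:3,:3].T+T[:3,3]
    return np.c_[m["cx"]+m["fx"]*p[:,0]/-p[:,2], m["cy"]+m["fy"]*p[:,1]/p[:,2]]
def ray(n,uv,z):
    m=M[n];d=m["pose"][:3,:3]@np.array([(uv[0]-m["cx"])/m["fx"],-(uv[1]-m["cy"])/m["fy"],-1]);o=m["pose"][:3,3]
    return o+d*(z-o[2])/d[2]
a=np.linspace(0,2*np.pi,48,endpoint=False)
def ring(x,y,r,z): return np.c_[x+r*np.cos(a),y+r*np.sin(a),0*a+z]
def hullstat(n,P):
    h=cv2.convexHull(proj(n,P).astype(np.float32));m=cv2.moments(h)
    return np.array([m["m10"]/m["m00"],m["m01"]/m["m00"],np.sqrt(m["m00"])])
def maskstat(mk):
    ys,xs=np.nonzero(mk);return np.array([xs.mean(),ys.mean(),np.sqrt(len(xs))])
E
python3 - <<'E'
from h import *
for n in("top","side"):
    img=ctrl.read_camera(n)
    for d in ctrl.masks_of("cell_medium",n):
        s=maskstat(d["mask"])
        f=lambda p:hullstat(n,np.r_[ring(p[0],p[1],p[2],.003),ring(p[0],p[1],p[2],.043)])-s
        x0=ray(n,s[:2],.02)
        r=least_squares(f,[x0[0],x0[1],.025])
        print(n,round(d["confidence"],2),d["box"],s.round(1),r.x.round(4),r.cost.round(4))
    for d in ctrl.masks_of("mount",n): print("mount",n,round(d["confidence"],2),d["box"],maskstat(d["mask"]).round(1),ray(n,maskstat(d["mask"]),.03).round(4))
    for d in ctrl.masks_of("seat",n): print("seat",n,round(d["confidence"],2),d["box"])
    c={"top":(180,235,65,65),"side":(275,245,75,75)}[n]
    u,v,w,h=c; A=cv2.resize(img[v:v+h,u:u+w],None,fx=8,fy=8,interpolation=cv2.INTER_CUBIC)
    cv2.imwrite(f"pics/mount_{n}.png",A)
E
```

```text
top 0.8 [337.7, 223.4, 366.5, 242.4] [351.6 230.9  21.2] [ 0.5692 -0.1515  0.0237] 0.0
mount top 0.85 [106.7, 203.8, 159.5, 249.0] [131.2 225.7  45.4] [0.5864 0.3144 0.03  ]
mount top 0.65 [181.7, 243.6, 242.6, 293.0] [211.1 268.7  45. ] [0.4936 0.1466 0.03  ]
seat top 0.96 [112.3, 213.5, 143.6, 239.6]
seat top 0.91 [196.5, 253.3, 225.2, 286.5]
side 0.61 [301.4, 166.0, 326.5, 193.6] [313.1 181.6  22.7] [ 0.5701 -0.1577  0.0239] 0.0
mount side 0.94 [284.2, 258.7, 337.9, 316.6] [311.5 286.1  52.7] [0.4877 0.162  0.03  ]
mount side 0.89 [181.9, 309.6, 257.9, 394.0] [219.6 349.1  64.8] [0.5809 0.3291 0.03  ]
seat side 0.97 [295.0, 263.6, 330.4, 286.3]
seat side 0.84 [201.9, 321.1, 240.8, 352.5]
```

Run:
```python
from h import *
T=cv2.imread("pics/top0.png");S=cv2.imread("pics/side0.png")
def z(I,u,v,w,h,k): return cv2.resize(I[v:v+h,u:u+w],None,fx=k,fy=k,interpolation=cv2.INTER_CUBIC)
a1=z(T,180,238,64,50,6);a2=z(S,280,250,64,50,6);b1=z(T,300,200,128,100,3);b2=z(S,280,140,128,100,3)
cv2.imwrite("pics/z.png",np.vstack([np.hstack([a1,a2]),np.hstack([b1,b2])]))
```

```text
(no output)
```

View pics/z.png

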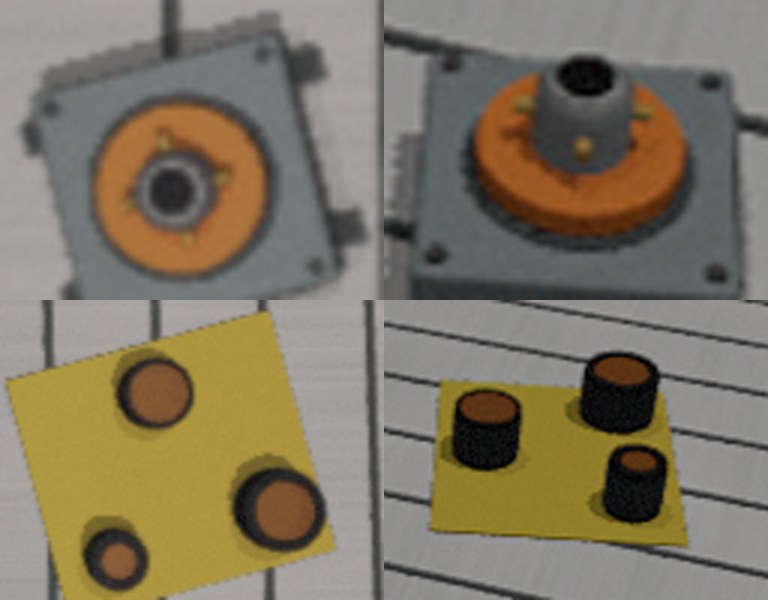

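Run:
```python
from h import *
I={"top":cv2.imread("pics/top0.png"),"side":cv2.imread("pics/side0.png")}
def comp(m,win):
    u,v,w,h=win;o=np.zeros(m.shape,np.uint8);o[v:v+h,u:u+w]=m[v:v+h,u:u+w]
    k,l,st,c=cv2.connectedComponentsWithStats(o)
    i=1+np.argmax(st[1:,4]);return (l==i)
W={"top":{"m":(330,215,40,32),"l":(370,245,45,45),"s":(322,270,35,35),"seat":(185,245,50,48),"hole":(200,260,18,18)},
   "side":{"m":(300,167,28,20),"l":(343,155,33,20),"s":(352,186,24,16),"seat":(285,255,55,40),"hole":(302,256,22,16)}}
for n,im in I.items():
    b,g,r=[im[...,i].astype(int) for i in range(3)]
    hsv=cv2.cvtColor(im,cv2.COLOR_BGR2HSV);H,S,V=cv2.split(hsv)
    amb=(H<17)&(S>100)&(V>60);org=amb
    for k in "mls":
        s=maskstat(comp(amb.astype(np.uint8),W[n][k]));p=ray(n,s,.043)
        q=hullstat(n,ring(p[0],p[1],.02,.043)); print(n,k,s.round(2),p.round(4),"winR",round(.02*s[2]/q[2],4))
    mk=comp(org.astype(np.uint8),W[n]["seat"]);ys,xs=np.nonzero(mk)
    h=cv2.convexHull(np.c_[xs,ys].astype(np.float32));mm=cv2.moments(h);s=np.array([mm["m10"]/mm["m00"],mm["m01"]/mm["m00"],np.sqrt(mm["m00"])])
    p0=ray(n,s,.045)
    for zb in(.045,.039):
        f=lambda p:hullstat(n,np.r_[ring(p[0],p[1],p[2],.045),ring(p[0],p[1],p[2],zb)])-s
        print(n,"seat",zb,least_squares(f,[p0[0],p0[1],.029]).x.round(4))
    s=maskstat(comp((V<60).astype(np.uint8),W[n]["hole"]));print(n,"hole",s.round(2),ray(n,s,.069).round(4))
    # dark body of the medium cell
```

```text
top m [352.5  230.52  18.11] [ 0.5696 -0.151   0.043 ] winR 0.0215
top l [394.55 269.73  18.11] [ 0.4866 -0.2372  0.043 ] winR 0.0214
top s [339.39 286.61  10.91] [ 0.4534 -0.121   0.043 ] winR 0.0128
top seat 0.045 [0.4941 0.1478 0.0292]
top seat 0.039 [0.494  0.1481 0.029 ]
top hole [208.09 269.54   5.92] [0.4939 0.1483 0.069 ]
side m [314.2  175.42  12.04] [ 0.5676 -0.1524  0.043 ] winR 0.0204
side l [358.77 163.05  11.14] [ 0.4847 -0.2395  0.043 ] winR 0.0202
side s [364.4  193.2    7.42] [ 0.4508 -0.1225  0.043 ] winR 0.0117
side seat 0.045 [0.4906 0.1505 0.0305]
side seat 0.039 [0.4912 0.1476 0.0288]
side hole [313.24 262.41   7.  ] [0.4917 0.1463 0.069 ]
```

>>> {"method": "step_arm", "body": {
  "deltas": [
    {"xyz":[2,-3.2,0],"spin":0},
    {"xyz":[4,-6.4,0],"spin":0},
    {"xyz":[6,-9.6,0],"spin":0},
    {"xyz":[8,-12.8,0],"spin":0},
    {"xyz":[10,-16,0],"spin":0},
    {"xyz":[12,-19.2,0],"spin":0},
    {"xyz":[14,-22.4,0],"spin":0},
    {"xyz":[16,-25.6,0],"spin":0},
    {"xyz":[18,-28.8,0],"spin":0},
    {"xyz":[20,-32,0],"spin":0},
    {"xyz":[22,-35.2,0],"spin":0},
    {"xyz":[24,-38.4,0],"spin":0}
  ],
  "gripper": 100
}}

```text
clock: 1.5
tool_pos: [0.4002, 0.1144, 0.2057]
tool_rot: [0.699, 0.109, 0.698, -0.109]
ft_force: [0.8, 0.5, 0.2]
gripper_width: 1.001
```

>>> {"method": "step_arm", "body": {
  "deltas": [
    {"xyz":[2,-3.2,0],"spin":0},
    {"xyz":[4,-6.4,0],"spin":0},
    {"xyz":[6,-9.6,0],"spin":0},
    {"xyz":[8,-12.8,-1],"spin":0},
    {"xyz":[10,-16,-2],"spin":0},
    {"xyz":[12,-19.2,-4],"spin":0},
    {"xyz":[14,-22.4,-6],"spin":0},
    {"xyz":[16,-25.6,-8],"spin":0},
    {"xyz":[16.86,-26.77,-9],"spin":0},
    {"xyz":[16.86,-26.77,-10],"spin":0},
    {"xyz":[16.86,-26.77,-10],"spin":0}
  ]
}}

```text
clock: 2.42
tool_pos: [0.5668, -0.1516, 0.1026]
tool_rot: [0.697, 0.11, 0.7, -0.109]
ft_force: [0.3, 0.3, -0.4]
gripper_width: 1.001
```

Run:
```python
from h import *
A=[]
for n in("side","top"):
    I=ctrl.read_camera(n); s=ctrl.state(); print(s["tool_pos"].round(4))
    p=proj(n,s["tool_pos"])[0]; q=proj(n,[.5686,-.1517,.043])[0]; print(n,p,q)
    for c,col in((p,(0,255,0)),(q,(255,0,255))): cv2.circle(I,tuple(int(round(v)) for v in c),1,col,-1)
    c=q.astype(int); A.append(cv2.resize(I[c[1]-50:c[1]+50,c[0]-50:c[0]+50],None,fx=4,fy=4))
cv2.imwrite("pics/above.png",np.hstack(A)); print(s["joint_pos"].round(3))
```

```text
[ 0.567  -0.1509  0.1042]
side [316.2749285  151.48709695] [313.67744743 175.48326633]
[ 0.5676 -0.1506  0.1054]
top [357.16569728 230.78732798] [352.82340811 231.00923472]
[-0.39   0.547  1.485  0.     1.111 -1.653]
```

View pics/above.png

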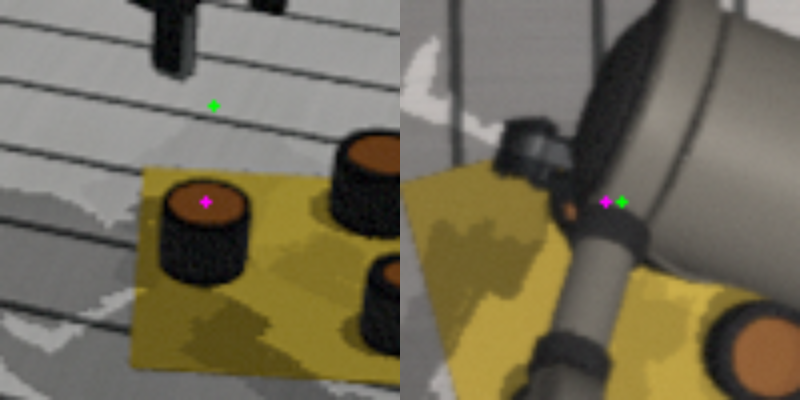

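>>> {"method": "step_arm", "body": {
  "deltas": [
    {"xyz":[0.05,-0.05,-2],"spin":0},
    {"xyz":[0.05,-0.05,-4],"spin":0},
    {"xyz":[0.05,-0.05,-6],"spin":0},
    {"xyz":[0.05,-0.05,-7.5],"spin":0},
    {"xyz":[0.05,-0.05,-8.5],"spin":0},
    {"xyz":[0.05,-0.05,-9.2],"spin":0},
    {"xyz":[0.05,-0.05,-9.5],"spin":0},
    {"xyz":[0.05,-0.05,-9.5],"spin":0},
    {"xyz":[0.05,-0.05,-9.5],"spin":0}
  ]
}}

```text
clock: 3.27
tool_pos: [0.5692, -0.152, 0.0114]
tool_rot: [0.699, 0.109, 0.698, -0.109]
ft_force: [-0.4, -0.5, -0.2]
gripper_width: 1.002
```

>>> {"method": "step_arm", "body": {
  "deltas": [
    {"xyz":[0,0,0],"spin":0},
    {"xyz":[0,0,0],"spin":0},
    {"xyz":[0,0,0],"spin":0},
    {"xyz":[0,0,0],"spin":0},
    {"xyz":[0,0,0],"spin":0},
    {"xyz":[0,0,0],"spin":0},
    {"xyz":[0,0,0],"spin":0},
    {"xyz":[0,0,0],"spin":0},
    {"xyz":[0,0,0],"spin":0},
    {"xyz":[0,0,0],"spin":0}
  ],
  "gripper": 0,
  "force": 60
}}

```text
clock: 4.1
tool_pos: [0.569, -0.1523, 0.0118]
tool_rot: [0.699, 0.109, 0.698, -0.109]
ft_force: [-1.8, 0.8, 8.7]
gripper_width: 0.542
```

>>> {"method": "step_arm", "body": {
  "deltas": [
    {"xyz":[0,0,0],"spin":0},
    {"xyz":[0,0,0],"spin":0},
    {"xyz":[0,0,0],"spin":0},
    {"xyz":[0,0,0],"spin":0}
  ]
}}

```text
clock: 4.43
tool_pos: [0.569, -0.1523, 0.0118]
tool_rot: [0.699, 0.109, 0.698, -0.109]
ft_force: [-1.5, 0.4, 8.2]
gripper_width: 0.538
```

>>> {"method": "step_arm", "body": {
  "deltas": [
    {"xyz":[0,0,1],"spin":0},
    {"xyz":[0,0,2.5],"spin":0},
    {"xyz":[0,0,4.5],"spin":0},
    {"xyz":[0,0,7],"spin":0},
    {"xyz":[0,0,10],"spin":0},
    {"xyz":[0,0,12],"spin":0},
    {"xyz":[0,0,12],"spin":0}
  ]
}}

```text
clock: 5.02
tool_pos: [0.5712, -0.153, 0.136]
tool_rot: [0.702, 0.108, 0.695, -0.109]
ft_force: [-0.0, 0.6, 0.1]
gripper_width: 0.54
```

Run:
```python
from h import *
A=[]
for n in("side","top"):
    I=ctrl.read_camera(n); s=ctrl.state(); 
    c=proj(n,s["tool_pos"])[0].astype(int); A.append(cv2.resize(I[c[1]-50:c[1]+50,c[0]-50:c[0]+50],None,fx=4,fy=4))
print(s["tool_pos"],s["ft_force"])
cv2.imwrite("pics/lift.png",np.hstack(A)); print(s["joint_pos"].round(3))
```

```text
[ 0.56888676 -0.15211997  0.13134024] [-0.94964702 -0.30251567 -1.13557566]
[-0.391  0.521  1.451  0.     1.167 -1.653]
```

View pics/lift.png

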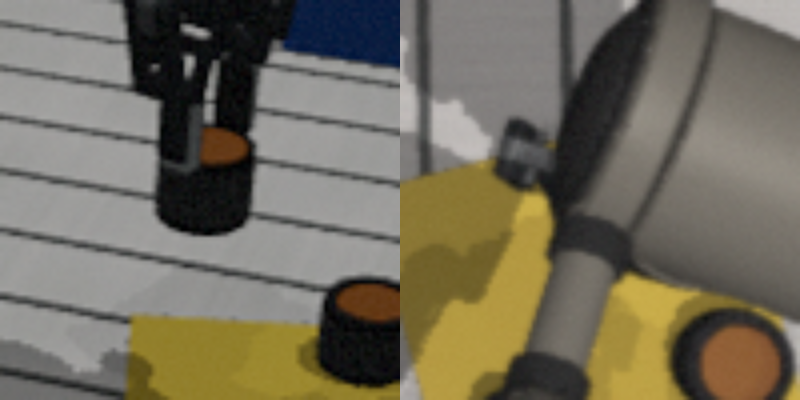

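>>> {"method": "step_arm", "body": {
  "deltas": [
    {"xyz":[-0.7,2.8,0],"spin":0},
    {"xyz":[-1.5,6,0],"spin":0},
    {"xyz":[-2.3,9.2,0],"spin":0},
    {"xyz":[-3.1,12.4,0],"spin":0},
    {"xyz":[-3.9,15.6,0],"spin":0},
    {"xyz":[-4.7,18.8,0],"spin":0},
    {"xyz":[-5.5,22,0],"spin":0},
    {"xyz":[-6.3,25,0],"spin":0},
    {"xyz":[-7,27.5,0],"spin":0},
    {"xyz":[-7.4,29.2,0],"spin":0},
    {"xyz":[-7.6,30,-0.8],"spin":0},
    {"xyz":[-7.6,30,-1.5],"spin":0}
  ]
}}

```text
clock: 6.12
tool_pos: [0.4915, 0.1492, 0.1139]
tool_rot: [0.698, 0.108, 0.699, -0.108]
ft_force: [-0.7, -0.3, -0.0]
gripper_width: 0.542
```

>>> {"method": "step_arm", "body": {
  "deltas": [
    {"xyz":[0,0,0],"spin":0},
    {"xyz":[0,0,0],"spin":0},
    {"xyz":[0,0,0],"spin":0},
    {"xyz":[0,0,0],"spin":0}
  ]
}}

```text
clock: 6.45
tool_pos: [0.4931, 0.147, 0.1154]
tool_rot: [0.699, 0.109, 0.699, -0.109]
ft_force: [-0.1, 0.2, 0.5]
gripper_width: 0.541
```

```bash
cat > look.py <<'E'
from h import *
import sys
A=[]
for n in("side","top"):
    I=ctrl.read_camera(n); s=ctrl.state(); cv2.imwrite(f"pics/{sys.argv[1]}_{n}.png",I)
    c=proj(n,s["tool_pos"])[0].astype(int); A.append(cv2.resize(I[c[1]-40:c[1]+60,c[0]-50:c[0]+50],None,fx=4,fy=4)); print(n,c-[50,40])
print(s["tool_pos"],s["ft_force"],s["moment"],s["joint_pos"].round(3))
cv2.imwrite(f"pics/{sys.argv[1]}.png",np.hstack(A))
E
python3 look.py over
```

```text
side [264 201]
top [155 231]
[0.4930095  0.14730911 0.11558873] [-0.15627901 -0.34910222 -0.7291039 ] [0.02905068 0.02069598 0.03096736] [ 0.141  0.415  1.683  0.     1.043 -1.12 ]
```

View pics/over.png

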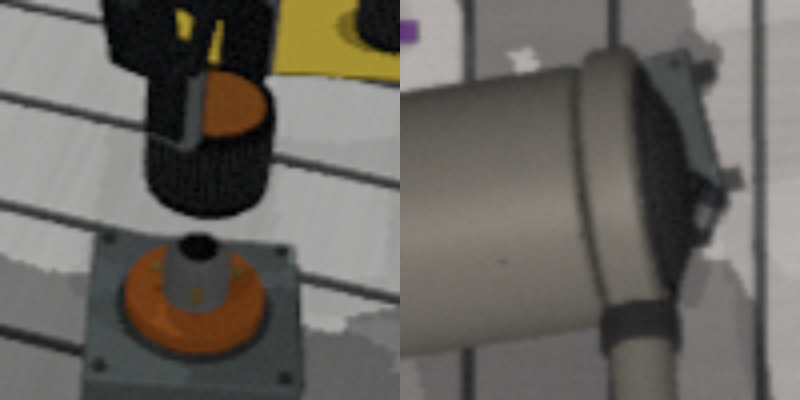

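Run:
```python
from h import *
I=cv2.imread("pics/over_side.png");I0=cv2.imread("pics/side0.png")
b=I.max(2).astype(int)
for r in range(238,256,2):
    row=b[r,285:350]; k=np.nonzero(row<45)[0]
    if len(k): print(r,k.min()+285,k.max()+285,row[max(0,k.min()-3):k.min()+2],row[k.max()-1:k.max()+4])
zu=.1067
for (x,y) in((.4915,.147),(.4928,.1475),(.4945,.147),(.4915,.150)):
    P=np.r_[ring(x,y,.025,zu),ring(x,y,.025,zu+.04)];h=cv2.convexHull(proj("side",P).astype(np.float32))[:,0]
    m=np.zeros((4200,5600),np.uint8);cv2.fillConvexPoly(m,(h*10+5).astype(int),1)
    print(x,y,[(r,np.nonzero(m[r*10+5])[0][[0,-1]]/10-.5) for r in(238,242,246,250)], h[:,1].max())
```

```text
238 301 331 [155 131  71  22  24] [ 25  14 131 160 156]
240 301 331 [157 131  69  23  21] [24 29 47 59 60]
242 301 330 [158 128  64  24  17] [ 26  25  73 129 149]
244 301 330 [156 130  66  19  19] [ 16  22 103 145 159]
246 301 330 [155 160 113  11  23] [ 22  42 131 155 159]
248 302 329 [159 127  55   5  16] [ 24  13  92 142 154]
250 304 328 [153 118  47   9  12] [ 14   0  88 141 155]
252 306 326 [154 116  49   1   7] [  6   4  55 124 152]
254 310 322 [132 119  83  22   4] [  0   0  57 128 153]
0.4915 0.147 [(238, array([299.6, 331.4])), (242, array([299.4, 331. ])), (246, array([299.3, 330.5])), (250, array([301.3, 329.5]))] 255.9878
0.4928 0.1475 [(238, array([298.8, 330.6])), (242, array([298.6, 330.2])), (246, array([298.4, 329.7])), (250, array([300.5, 328.6]))] 256.0
0.4945 0.147 [(238, array([297.8, 329.6])), (242, array([297.5, 329.1])), (246, array([297.7, 328.6])), (250, array([299.8, 327.4]))] 255.54674
0.4915 0.15 [(238, array([299.2, 331.2])), (242, array([298.9, 330.7])), (246, array([298.7, 330.2])), (250, array([299.9, 329.5]))] 257.2127
```

>>> {"method": "step_arm", "body": {
  "deltas": [
    {"xyz":[0.05,-0.05,-1],"spin":0},
    {"xyz":[0.05,-0.05,-2],"spin":0},
    {"xyz":[0.05,-0.05,-2.8],"spin":0},
    {"xyz":[0.05,-0.05,-3.4],"spin":0},
    {"xyz":[0.05,-0.05,-3.8],"spin":0},
    {"xyz":[0.05,-0.05,-4.1],"spin":0},
    {"xyz":[0.05,-0.05,-4.3],"spin":0},
    {"xyz":[0.05,-0.05,-4.3],"spin":0},
    {"xyz":[0.05,-0.05,-4.3],"spin":0}
  ]
}}

```text
clock: 7.3
tool_pos: [0.4933, 0.1475, 0.0726]
tool_rot: [0.699, 0.109, 0.699, -0.109]
ft_force: [-0.3, 0.4, -0.5]
gripper_width: 0.537
```

```bash
python3 look.py near
```

```text
side [262 221]
top [158 229]
[0.49340187 0.14756994 0.07275558] [-0.40485375  0.18752921 -1.06129696] [-0.02154538 -0.03053247  0.02764984] [ 0.142  0.472  1.73   0.     0.939 -1.12 ]
```

View pics/near.png

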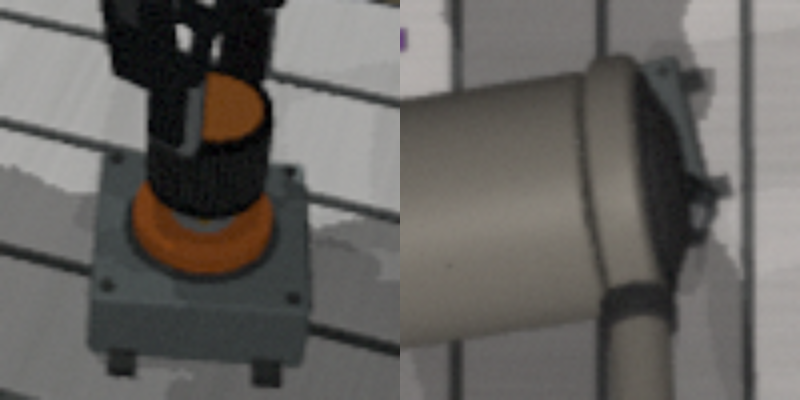

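>>> {"method": "step_arm", "body": {
  "deltas": [
    {"xyz":[0,0,-0.2],"spin":0},
    {"xyz":[0,0,-0.4],"spin":0},
    {"xyz":[0,0,-0.5],"spin":0},
    {"xyz":[0,0,-0.5],"spin":0},
    {"xyz":[0,0,-0.5],"spin":0}
  ]
}}

```text
clock: 7.82
tool_pos: [0.4935, 0.1475, 0.0681]
tool_rot: [0.699, 0.109, 0.698, -0.109]
ft_force: [-1.0, -1.2, 5.3]
gripper_width: 0.54
```

>>> {"method": "step_arm", "body": {
  "deltas": [
    {"xyz":[0,0,-0.1],"spin":0},
    {"xyz":[0,0,-0.1],"spin":0},
    {"xyz":[0,0,-0.1],"spin":0}
  ]
}}

```text
clock: 8.07
tool_pos: [0.4938, 0.1475, 0.0678]
tool_rot: [0.699, 0.109, 0.698, -0.109]
ft_force: [-2.5, -1.3, 11.1]
gripper_width: 0.543
```

>>> {"method": "step_arm", "body": {
  "deltas": [
    {"xyz":[0,0,0],"spin":0.03},
    {"xyz":[0,0,0],"spin":0.06},
    {"xyz":[0,0,0],"spin":0.09},
    {"xyz":[0,0,0],"spin":0.12},
    {"xyz":[0,0,0],"spin":0.15},
    {"xyz":[0,0,0],"spin":0.18},
    {"xyz":[0,0,0],"spin":0.21},
    {"xyz":[0,0,0],"spin":0.24},
    {"xyz":[0,0,0],"spin":0.27},
    {"xyz":[0,0,0],"spin":0.3}
  ]
}}

```text
clock: 8.9
tool_pos: [0.4945, 0.1476, 0.0679]
tool_rot: [0.708, 0.003, 0.706, -0.002]
ft_force: [-0.3, 0.2, 9.2]
gripper_width: 0.539
```

```bash
python3 -c "
from h import *
s=ctrl.state();print(s['tool_pos'],s['ft_force'],s['moment'],s['joint_pos'].round(3),s['gripper_width'])"
```

```text
[0.49448777 0.14757353 0.067904  ] [-0.34322919  0.15153719  9.23782453] [-0.0919174   0.06307092 -0.10179757] [ 0.141  0.479  1.735  0.     0.924 -1.422] 0.5392280910218693
```

>>> {"method": "step_arm", "body": {
  "deltas": [
    {"xyz":[0,0,0],"spin":0.03},
    {"xyz":[0,0,0],"spin":0.06},
    {"xyz":[0,0,0],"spin":0.09},
    {"xyz":[0,0,0],"spin":0.12},
    {"xyz":[0,0,0],"spin":0.15},
    {"xyz":[0,0,0],"spin":0.18},
    {"xyz":[0,0,0],"spin":0.21},
    {"xyz":[0,0,0],"spin":0.24},
    {"xyz":[0,0,0],"spin":0.27},
    {"xyz":[0,0,0],"spin":0.3}
  ]
}}

```text
clock: 9.73
tool_pos: [0.4947, 0.1478, 0.068]
tool_rot: [0.701, -0.103, 0.698, 0.103]
ft_force: [-0.6, 0.0, 9.8]
gripper_width: 0.539
```

```bash
python3 -c "
from h import *
s=ctrl.state();print(s['tool_pos'],s['ft_force'],s['moment'],s['joint_pos'].round(3),s['gripper_width'])"
```

```text
[0.49471409 0.14776394 0.06796695] [-5.62612961e-01  1.36530959e-03  9.77309827e+00] [ 0.03939666  0.04376913 -0.11196477] [ 0.142  0.479  1.735  0.     0.924 -1.722] 0.5389674973697844
```

>>> {"method": "step_arm", "body": {
  "deltas": [
    {"xyz":[0,0,0],"spin":0.03},
    {"xyz":[0,0,0],"spin":0.06},
    {"xyz":[0,0,0],"spin":0.09},
    {"xyz":[0,0,0],"spin":0.12},
    {"xyz":[0,0,0],"spin":0.15},
    {"xyz":[0,0,0],"spin":0.18},
    {"xyz":[0,0,0],"spin":0.21},
    {"xyz":[0,0,0],"spin":0.24},
    {"xyz":[0,0,0],"spin":0.27},
    {"xyz":[0,0,0],"spin":0.3}
  ]
}}

```text
clock: 10.57
tool_pos: [0.4931, 0.1475, 0.0664]
tool_rot: [0.676, -0.206, 0.676, 0.207]
ft_force: [-0.4, 0.2, -1.1]
gripper_width: 0.542
```

```bash
python3 -c "
from h import *
s=ctrl.state();print(s['tool_pos'],s['ft_force'],s['moment'],s['joint_pos'].round(3),s['gripper_width'])"
```

```text
[0.49313932 0.14752363 0.0663929 ] [-0.39281133  0.21748228 -1.1291074 ] [ 0.021573    0.07430831 -0.0011655 ] [ 0.142  0.481  1.737  0.     0.924 -2.022] 0.5415244605583659
```

>>> {"method": "step_arm", "body": {
  "deltas": [
    {"xyz":[0,0,-0.3],"spin":0},
    {"xyz":[0,0,-0.6],"spin":0},
    {"xyz":[0,0,-0.9],"spin":0},
    {"xyz":[0,0,-1.2],"spin":0},
    {"xyz":[0,0,-1.2],"spin":0}
  ]
}}

```text
clock: 10.98
tool_pos: [0.493, 0.1475, 0.0538]
tool_rot: [0.676, -0.206, 0.677, 0.206]
ft_force: [-1.5, 0.8, 2.4]
gripper_width: 0.537
```

```bash
python3 -c "
from h import *
s=ctrl.state();print(s['tool_pos'],s['ft_force'],s['moment'],s['joint_pos'].round(3),s['gripper_width'])"
```

```text
[0.49299411 0.14748605 0.05384303] [-1.45195324  0.8170606   2.39545788] [ 0.04354439  0.10209598 -0.0372309 ] [ 0.142  0.499  1.749  0.     0.894 -2.02 ] 0.5372617742793923
```

>>> {"method": "step_arm", "body": {
  "deltas": [
    {"xyz":[0,0,-0.2],"spin":0},
    {"xyz":[0,0,-0.4],"spin":0},
    {"xyz":[0,0,-0.6],"spin":0},
    {"xyz":[0,0,-0.8],"spin":0},
    {"xyz":[0,0,-0.8],"spin":0},
    {"xyz":[0,0,-0.8],"spin":0},
    {"xyz":[0,0,-0.8],"spin":0}
  ]
}}

```text
clock: 11.57
tool_pos: [0.4931, 0.1475, 0.0468]
tool_rot: [0.677, -0.206, 0.676, 0.206]
ft_force: [-2.0, 0.4, 7.0]
gripper_width: 0.536
```

```bash
python3 -c "
from h import *
s=ctrl.state();print(s['tool_pos'],s['ft_force'],s['moment'],s['joint_pos'].round(3),s['gripper_width'])"
```

```text
[0.49311719 0.14751808 0.04678632] [-1.97521745  0.39867104  7.01609587] [0.01599541 0.42294181 0.00983361] [ 0.142  0.51   1.755  0.     0.876 -2.02 ] 0.5364024992524632
```

>>> {"method": "step_arm", "body": {
  "deltas": [
    {"xyz":[0,0,-0.1],"spin":0},
    {"xyz":[0,0,-0.2],"spin":0},
    {"xyz":[0,0,-0.35],"spin":0},
    {"xyz":[0,0,-0.35],"spin":0},
    {"xyz":[0,0,-0.35],"spin":0},
    {"xyz":[0,0,-0.35],"spin":0}
  ]
}}

```text
clock: 12.07
tool_pos: [0.4934, 0.1477, 0.0455]
tool_rot: [0.677, -0.206, 0.676, 0.206]
ft_force: [-8.7, -0.1, 25.2]
gripper_width: 0.537
```

```bash
python3 look.py home
```

```text
side [261 232]
top [159 229]
[0.49346661 0.14768132 0.04547185] [-7.68742609  0.14149354 25.45445931] [-0.13551363  1.42074538 -0.0607496 ] [ 0.142  0.511  1.757  0.     0.871 -2.02 ]
```

View pics/home.png

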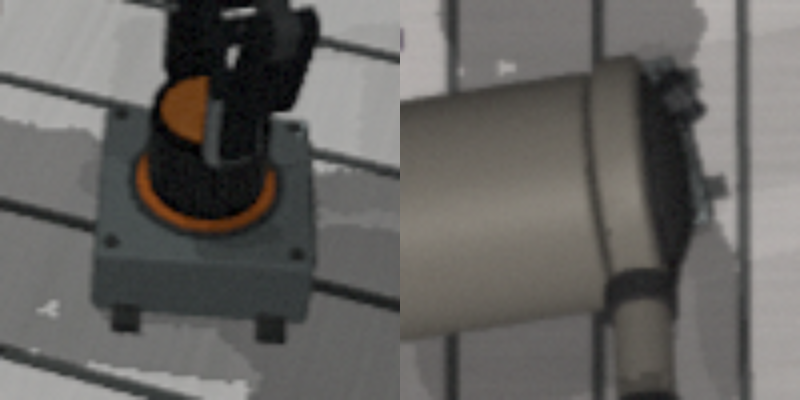

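>>> {"method": "step_arm", "body": {
  "deltas": [
    {"xyz":[0,0,0.1],"spin":0},
    {"xyz":[0,0,0.1],"spin":0},
    {"xyz":[0,0,0.1],"spin":0},
    {"xyz":[0,0,0.1],"spin":0}
  ]
}}

```text
clock: 12.5
tool_pos: [0.4933, 0.1476, 0.0456]
tool_rot: [0.677, -0.206, 0.676, 0.206]
ft_force: [-5.4, -0.4, 16.6]
gripper_width: 0.537
```

```bash
python3 look.py fin
```

```text
side [261 232]
top [159 229]
[0.49331734 0.14760777 0.04558876] [-6.47462577  0.10905427 17.8631838 ] [-0.06464527  1.09202378 -0.04868675] [ 0.142  0.511  1.757  0.     0.872 -2.02 ]
```

View pics/fin_side.png

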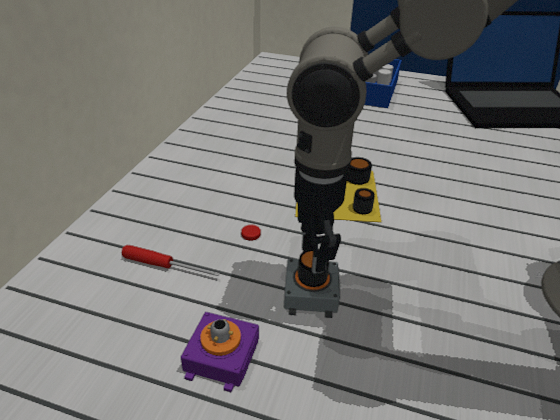

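The cell sits on the grey mount at about (313, 272). The small and large cells (364, 201 and 358, 171), the dust cap (251, 232) and the screwdriver are where they started. The press is steady at about 17 N against the stop.

```bash
python3 -c "
from cell import ctrl
print(ctrl.job_done()); s=ctrl.state(); print(s['clock'],s['tool_pos'],s['ft_force'],s['gripper_width'])"
```

```text
the job is handed in; nothing more can be done
None
the job is handed in; nothing more can be done
```

The middle-sized cell is pushed home on the grey camera mount, and I handed the job in with the gripper still holding it there at 60 N. The clock read about 12.6 s of the 56 s allowed, and no verdict was reported.

- **Fitting:** I set the cell on the pins with about 10 N of press and turned it about 0.6 to 0.9 rad. The press force then fell to zero, which showed the keyways had dropped over the pins. I pushed down against the spring and felt the hard stop at 25 N, then eased off to about 17 N.
- **Last checks:** The tool was about 22.3 mm lower than when the rim rested on the pins, against the 22.5 mm expected. The force was steady at 17–18 N and the gripper opening at 0.537. The side picture showed the cell upright with the seat down, and the other cells, dust cap and screwdriver unmoved.
- **Disagreements:**
  - The two cameras differed by about 2 mm on positions.
  - The gripper opening corresponds to about 46 mm rather than the cell's 50 mm. I had picked the cell out by its apparent size in the pictures, and it fitted the pins.
  - A sideways force of about 6 N and a moment of about 1.1 N m remained while pressing, so the cell is probably leaning on one side of its clearance.

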